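# Open the block press and take the carved block out to the clean-up tray

### The job

The print run is over: swing the press's platen up and right over until it leans back on its rest and stays open by itself, easing it all the way so that it never slams, open or shut. Then lift the carved wood block out of the press and lay it gently, without dropping it, flat in the shallow clean-up tray with its inked face still up. Leave the press open and the brayer, sanding block and ink tin where they are.

Things in the scene. Friction and masses are not known exactly. Their poses are not given: they have to be found in the camera images.
- press: Tabletop block press, fixed: plywood base (x -105 to 165, y -135 to 135 mm), ruled metal bed, two steel cheeks with the hinge, a black rest bar behind, a hinged plywood platen over the bed. Origin on the table; z up, x level from the front (handle, -x) to the hinge side (+x), y along the hinge. Its front faces about to the robot's right. Cheeks, rest bar: x 80 to 170 mm, up to 150 mm high.
- bed (a point): Centre of the bed's top face, 40 mm above the table, at press x = -10 mm; a flat plate 170 (press x) x 215 (press y) mm without a rim. With the platen open nothing stands over it.
- hinge (a point): Middle of the platen's hinge axis, 76 mm above the table, 100 mm towards +x from the press's origin; the axis runs along the press's y.
- platen (a joint): Platen's hinge angle, rad. 0: shut, level, held by a stop 2 mm above the block; grows as the front swings up and over to the hinge side. Platen 0.7 to 1 kg, 175 x 210 x 18 mm. Balances near 1.55 (upright): before that it falls shut, after it falls open, until the rest stops it at 1.90, where its weight keeps it. The hinge is nearly free: let go near balance, it slams.
- handle (a point): Middle of the platen's handle: wooden bar, 20 mm diameter, along press y, 120 mm free between its two flat arms. 245 mm from the hinge axis along the platen, 12 mm above it when shut (88 mm above the table; 304 mm when open). Shut: 40 mm free from the bar to the platen's front edge, nothing below it. Can be pinched from above across the bar, which turns in the fingers as the platen swings.
- block_centre (a point): Centre of the loose carved wood block, 110 (its x) x 50 (its y) x 23 (z) mm, 70 to 110 g, inked black carved face up (+z). At the start it lies flat on the bed under the platen, its long side more or less along the press's y, within 16 mm of the middle of the bed.
- tray: Shallow open steel clean-up tray, fixed to the table. Origin under its centre, z up; inside 260 (x) x 180 (y) mm with a flat floor 4 mm above the table; the rim is 20 mm high and flanged, 280 x 200 mm outside.
- brayer: Bystander: ink roller with a wooden handle, about 170 x 108 x 45 mm, lying on the table; origin on the table near its middle.
- sanding_block: Bystander: dark wood sanding block with a cork face, 95 x 55 x 35 mm; origin at the centre of its underside.
- ink_tin: Bystander: round steel ink tin, 72 mm in diameter, 55 mm high; origin at the centre of its underside.

How it is judged:
On the way, in this order (a step that is already met when the one before it is completed fails the run):
1. the platen leans back on its rest, still, with the fingers off the press (value of joint platen above 1.8 rad and velocity of joint platen between -0.1 and 0.1 rad/s and contact force between press and the fingers below 0.2 N), for 0.3 s.
2. the block lies in the tray (x of block_centre in the frame of tray between -0.108 and 0.108 m and y of block_centre in the frame of tray between -0.068 and 0.068 m and z of block_centre in the frame of tray below 0.0185 m), for 0.2 s.
At the end, for the whole second after the job is handed in: The platen stands open on its rest (hinge angle over 1.8 rad, still) and the block lies at rest flat on the tray's floor inside the rim, inked face up (within 0.06 rad of level) (all of step 2 and value of joint platen above 1.8 rad and velocity of joint platen between -0.1 and 0.1 rad/s and z of block_centre in the frame of tray above 0.012 m and angle between block_centre's own z axis and vertical below 0.06 rad); the robot touches nothing.
It fails at once if the platen slams: it swings faster than 1.6 rad/s, open or shut (velocity of joint platen above 1.6 rad/s or velocity of joint platen below -1.6 rad/s).
It fails at once if the block is dropped: it moves faster than 0.5 m/s with no finger on it (a fall of about 13 mm) (linear speed of block above 0.5 m/s and contact force between block and the fingers below 0.1 N).
It fails at once if the brayer is moved more than 20 mm (distance of brayer from where it was at the start of the episode above 0.02 m).
It fails at once if the sanding block is moved more than 20 mm (distance of sanding_block from where it was at the start of the episode above 0.02 m).
It fails at once if the ink tin is moved more than 20 mm (distance of ink_tin from where it was at the start of the episode above 0.02 m).
It also fails if it takes over 61 s, if anything falls off the work surface, if the arm or the gripper's body presses on something with over 40 N, if the wrist force passes 120 N, or if a joint passes its speed limit or range.

### The arm

A 7-joint arm with a two-finger parallel gripper is mounted at the origin on the work surface. World frame = base frame: x ahead of the robot, y to its left, z up, the work surface at z = 0. Lengths are in m, angles in rad, forces in N, time in s.
With the tool pointing down it reaches from about 0.4 to 0.85 m from the base axis. Payload 4.5 kg.
Tool frame: the origin (TCP) lies midway between the tips of the shut fingers; the grasp point (between the pads) lies 19 mm behind it; x points along the fingers, y is the direction in which the jaws open and shut, and the axes are right-handed (so a half turn about x gives the same grasp; the last joint's range is limited). The gripper opens to 88 mm and grips with 3 to 60 N. Pads are 18 mm wide; open, the fingers measure 123 mm over their backs; the gripper's body (75 mm by 187 mm) begins 45 mm behind the grasp point.
Start: joints at [1.146, 0.689, -0.195, 1.565, 0.157, 0.902, -0.215], TCP at [0.277, -0.56, 0.239] pointing down, gripper open.
Joint ranges: [-3.01, 3.01], [-0.46, 2.08], [-1.47, 1.51], [0.13, 2.56], [-1, 4.14], [0.04, 2.09], [-2.66, 2.66]. Speed limits (rad/s): [2.57, 2.57, 3.14, 3.14, 3.14, 3.14, 3.14].

### API

Orientations are given as a unit quaternion [x, y, z, w].
In Python, from plant import r gives the robot as it stands.
- The arm moves only by the tool arm_command, never from a script. Its argument "plan" is a list of rows, each a list of 5 numbers: the finger opening in m, from 0 to 0.0881, then the shift along the tool's x, y, z in m, then the turn about the tool's x in rad. In form: [[grip, dx, dy, dz, roll], ...]. A call has 1 to 12 rows; each row shifts and turns the commanded pose from where the row before left it, along the tool's axes as they then stand; what a row does not reach is not made up. A row lasts 1/8 s, in which the tool goes at most 62.5 mm and 10.7 degrees, less where a joint would pass 70% of its speed; a pose out of reach is approached as far as the arm can. A call is refused whole if a number of a shift passes 0.0625 or a number of a turn 0.188, either way. A call with a gripper value outside its range is refused whole. The fingers move at their own pace and stop on an object; "force" is the grip in N (left out, the last holds). Time passes only in rows, so rows that do not move let the fingers close. It gives the time, the measured TCP pose, the force and the opening at its end, in the units of the state.
- r.get_state(): the state, without advancing time (a new reading comes with each control period).
- r.snapshot(name): name is "scene" or "top" or "wrist"; returns (picture, depth): 384x512x3 uint8, red, green, blue; 384x512 float32, m along the optical axis (not along the pixel's ray), 0 where there is no reading.
- r.calibration(name): a dict with "fx", "fy", "cx", "cy" (pixels), "eye" and "orientation" of the camera in the world; the wrist camera has in their place "mount" (4x4, takes a point from camera to tool coordinates, whose origin is the TCP and whose axes are the tool frame's). Camera axes: x right, y down, z forward; pixel columns grow to the right and rows downward; lengths in m; the calibration is good to about 2 mm. A picture is of the moment at which its call begins: read the wrist's pose just before it. calibration takes no time and is no camera call.
- r.finish_job(): hands the job in, once; it reports no verdict.
The state is a dict: "clock": time; "q": joint angles; "qd": joint speeds; "joint_torque": joint torques, N m; "tool_pos": TCP position; "eef_rot": TCP orientation; "contact_force": force on the tool from outside, world axes, zero at the start; "moment": the same for the moment, N m; "opening": opening from 0.0 (shut) to 1.0 (fully open).
Only numpy, scipy, OpenCV 4.12 (cv2) and the standard library are available. Lean on these libraries where they do the work, as an engineer would, in place of code of your own. Each camera call takes 0.05 s, during which the arm holds its last target.

## Working session

There is one attempt and no reset: what is moved stays moved. The work goes in short steps, Python scripts to look and compute and a tool call to move; the robot and the scene stay as the last step left them, time stands still between calls to the robot, and variables do not carry over. Pictures are saved under pics/ and viewed, and the job is handed in when it is done.

Besides the shell and the picture viewer there is one more tool, called after "Request:" as name(argument=value, ...) on one line, values as JSON. arm_command: Moves the arm, as the interface text tells. Its arguments: {"type":"object","properties":{"plan":{"type":"array","items":{"type":"array","items":{"type":"number"}}},"force":{"type":"number"}},"required":["plan"]}

```bash
ls; mkdir -p pics
cat > h.py <<'E'
import numpy as np,cv2
from scipy.spatial.transform import Rotation as R
from plant import r
def snap(n,f):
    im,d=r.snapshot(n); cv2.imwrite('pics/'+f+'.png',im[:,:,::-1]); np.savez('pics/'+f+'.npz',im=im,d=d); return im,d
def pose(n,st=None):
    c=r.calibration(n)
    if 'mount' in c:
        st=st or r.get_state(); M=np.array(c['mount']); T=np.eye(4);T[:3,:3]=R.from_quat(st['eef_rot']).as_matrix();T[:3,3]=st['tool_pos'];T=T@M
        return c,T[:3,:3],T[:3,3]
    o=np.array(c['orientation'])
    Rm=o if o.shape==(3,3) else R.from_quat(o).as_matrix()
    return c,Rm,np.array(c['eye'])
def pts(n,d,st=None):
    c,Rm,e=pose(n,st)
    v,u=np.mgrid[:d.shape[0],:d.shape[1]]
    p=np.stack([(u-c['cx'])/c['fx']*d,(v-c['cy'])/c['fy']*d,d],-1)
    return p@Rm.T+e
E
python3 - <<'E'
from h import *
s=r.get_state(); print({k:np.round(v,3) for k,v in s.items()})
for n in ('scene','top'):
    print(r.calibration(n)); snap(n,n+'0')
print(r.calibration('wrist'))
E
```

```text
pics
{'clock': np.float64(0.0), 'q': array([ 1.146,  0.69 , -0.195,  1.566,  0.157,  0.902, -0.215]), 'qd': array([ 0.001,  0.002, -0.001, -0.001, -0.001,  0.002, -0.002]), 'joint_torque': array([ 0.0000e+00, -5.2756e+01, -1.2670e+00, -1.5343e+01, -5.3000e-02,
        7.0000e-03,  0.0000e+00]), 'tool_pos': array([ 0.276, -0.56 ,  0.238]), 'eef_rot': array([-0.688, -0.161,  0.689, -0.16 ]), 'contact_force': array([-0.259,  0.061,  0.763]), 'moment': array([-0.023,  0.042,  0.059]), 'opening': np.float64(0.998)}
{'fx': 376.7508921786797, 'fy': 376.7508921786797, 'cx': 256.71001763630926, 'cy': 192.34867172703335, 'eye': array([1.44938878, 0.22707061, 0.88369455]), 'orientation': array([ 0.5500263 ,  0.73513706, -0.32400537, -0.22817776])}
{'fx': 439.5825848762446, 'fy': 439.5825848762446, 'cx': 247.93314588686388, 'cy': 192.90475615638206, 'eye': array([ 0.54506444, -0.04075085,  1.68912308]), 'orientation': array([-0.69968295,  0.71380828, -0.02076238,  0.02214589])}
{'fx': 332.8790055282293, 'fy': 332.8790055282293, 'cx': 257.7573905245515, 'cy': 192.8670950093092, 'mount': array([[ 4.00233482e-04, -3.01622300e-01,  9.53427411e-01,
        -1.46994633e-01],
       [ 9.99999896e-01,  3.27744998e-04, -3.16099827e-04,
         1.58678215e-04],
       [-2.17138308e-04,  9.53427439e-01,  3.01622400e-01,
        -7.95250652e-02],
       [ 0.00000000e+00,  0.00000000e+00,  0.00000000e+00,
         1.00000000e+00]])}
```

View pics/scene0.png

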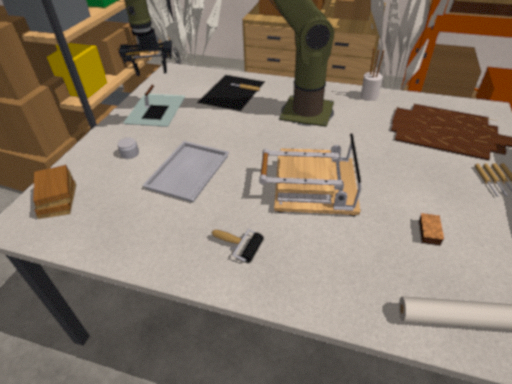

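View pics/top0.png

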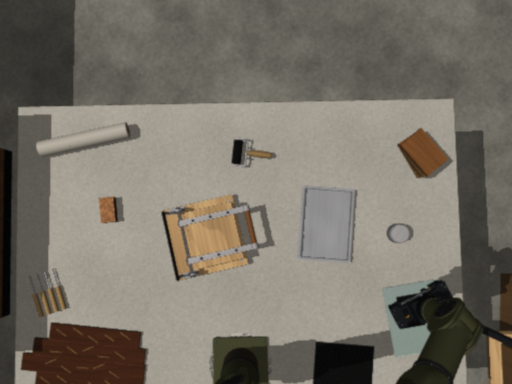

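Run:
```python
from h import *
z=np.load('pics/top0.npz'); im,d=z['im'],z['d']; P=pts('top',d)
cv2.imwrite('pics/topz.png',cv2.resize(im[180:290,150:370],None,fx=3.6,fy=3.6,interpolation=cv2.INTER_CUBIC)[:,:,::-1])
for v in range(196,280,6): print(v,[tuple(np.round(P[v,u]*1000).astype(int)) for u in (245,248,251,254,257,262)])
print('tray')
for u,v in [(302,187),(355,190),(352,261),(301,258),(328,224)]: print(np.round(P[v,u],3))
```

```text
196 [(np.int64(636), np.int64(-27), np.int64(1)), (np.int64(636), np.int64(-38), np.int64(1)), (np.int64(635), np.int64(-50), np.int64(3)), (np.int64(635), np.int64(-62), np.int64(6)), (np.int64(635), np.int64(-73), np.int64(0)), (np.int64(634), np.int64(-92), np.int64(6))]
202 [(np.int64(613), np.int64(-27), np.int64(8)), (np.int64(613), np.int64(-38), np.int64(-6)), (np.int64(612), np.int64(-50), np.int64(3)), (np.int64(612), np.int64(-61), np.int64(3)), (np.int64(612), np.int64(-73), np.int64(-2)), (np.int64(612), np.int64(-92), np.int64(-3))]
208 [(np.int64(587), np.int64(-27), np.int64(103)), (np.int64(587), np.int64(-38), np.int64(98)), (np.int64(589), np.int64(-49), np.int64(1)), (np.int64(589), np.int64(-61), np.int64(1)), (np.int64(589), np.int64(-72), np.int64(-3)), (np.int64(589), np.int64(-91), np.int64(-2))]
214 [(np.int64(566), np.int64(-26), np.int64(94)), (np.int64(565), np.int64(-37), np.int64(97)), (np.int64(566), np.int64(-49), np.int64(4)), (np.int64(566), np.int64(-60), np.int64(-7)), (np.int64(566), np.int64(-72), np.int64(1)), (np.int64(566), np.int64(-91), np.
[... 2222 characters left out ...]
t64(-87), np.int64(-6))]
268 [(np.int64(361), np.int64(-22), np.int64(-1)), (np.int64(361), np.int64(-33), np.int64(2)), (np.int64(360), np.int64(-44), np.int64(-7)), (np.int64(361), np.int64(-56), np.int64(-1)), (np.int64(361), np.int64(-67), np.int64(2)), (np.int64(360), np.int64(-86), np.int64(-4))]
274 [(np.int64(338), np.int64(-21), np.int64(-5)), (np.int64(339), np.int64(-33), np.int64(1)), (np.int64(339), np.int64(-44), np.int64(7)), (np.int64(337), np.int64(-55), np.int64(-5)), (np.int64(339), np.int64(-67), np.int64(7)), (np.int64(338), np.int64(-86), np.int64(4))]
tray
[ 0.665 -0.244  0.025]
[ 0.651 -0.45   0.001]
[ 0.379 -0.431 -0.005]
[ 0.397 -0.233  0.023]
[ 0.522 -0.342  0.002]
```

View pics/topz.png

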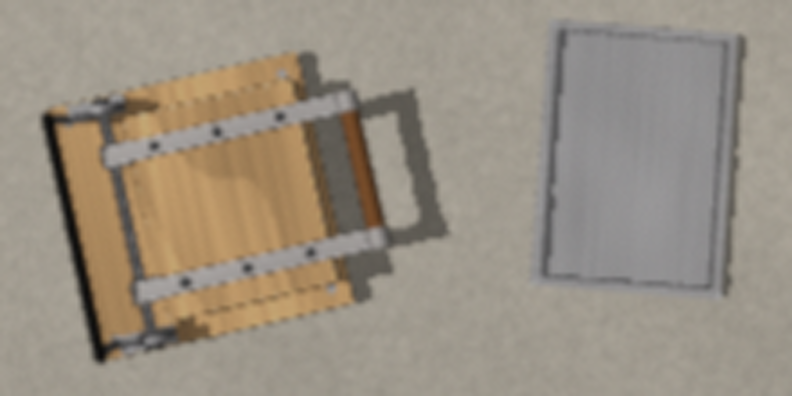

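```bash
cat >> h.py <<'E'
def onplane(n,uv,z,st=None):
    c,Rm,e=pose(n,st); uv=np.atleast_2d(uv).astype(float)
    q=np.stack([(uv[:,0]-c['cx'])/c['fx'],(uv[:,1]-c['cy'])/c['fy'],np.ones(len(uv))],-1)@Rm.T
    return e+q*((z-e[2])/q[:,2])[:,None]
def tool(st): 
    return R.from_quat(st['eef_rot']).as_matrix()
E
python3 - <<'E'
from h import *
z=np.load('pics/top0.npz'); im=z['im']; 
hsv=cv2.cvtColor(im,cv2.COLOR_RGB2HSV); print(hsv[228,248:256],im[228,248:256])
m=((hsv[...,0]<14)&(hsv[...,1]>110)&(hsv[...,2]>40)).astype(np.uint8)
m[:200]=0;m[260:]=0;m[:,:240]=0;m[:,265:]=0
n,l,s,c=cv2.connectedComponentsWithStats(m); print(s,c)
i=1+np.argmax(s[1:,4]); v,u=np.nonzero(l==i)
p=onplane('top',np.c_[u,v],.094); ctr=p.mean(0); w,V=np.linalg.eigh(np.cov((p-ctr)[:,:2].T)); print('handle',ctr,V[:,1],np.degrees(np.arctan2(V[1,1],V[0,1])),np.sqrt(w*12))
t=(p-ctr)[:,:2]@V[:,1]; print(t.min(),t.max(), ctr[:2]+V[:,1]*(t.min()+t.max())/2)
# strap edges
m2=((hsv[...,1]<45)&(im[...,0]>120)).astype(np.uint8)
st=r.get_state();T=tool(st);print(np.round(T,3))
# tray mask
P=pts('top',z['d'])
# tray rim corners (outer) from zoom view
uv=np.array([[555,22],[741,37],[722,296],[533,280]])/3.6+[150,180]
q=onplane('top',uv,.02);print(q[:,:2],q.mean(0),np.linalg.norm(q-np.roll(q,1,0),axis=1))
E
```

```text
[[ 14 107 100]
 [ 13 158 113]
 [ 14 163 117]
 [ 13 164 106]
 [ 14 157  86]
 [ 14  81  94]
 [ 18  37 138]
 [ 21  25 161]] [[100  77  58]
 [113  74  43]
 [117  76  42]
 [106  68  38]
 [ 86  57  33]
 [ 94  78  64]
 [138 130 118]
 [161 156 145]]
[[     0      0    512    384 196505]
 [   245    211     11     32    103]] [[255.50280654 191.48135671]
 [250.14563107 227.06796117]]
handle [ 0.51808566 -0.04412343  0.094     ] [-0.9757824 -0.2187435] -167.36475674508668 [0.01659325 0.1191778 ]
-0.05909801784878382 0.05556905312257738 [ 0.51980741 -0.04373746]
[[-0.001  0.443 -0.897]
 [ 0.001 -0.897 -0.443]
 [-1.    -0.002  0.   ]]
[[ 0.66812471 -0.25301476]
 [ 0.64829153 -0.44896307]
 [ 0.37730262 -0.41966201]
 [ 0.3978065  -0.22250085]] [ 0.52288134 -0.33603517  0.02      ] [0.27203499 0.19694948 0.27256842 0.19822445]
```

Request:
arm_command(plan=[[0.042, 0, 0, 0, 0.116], [0.042, 0, 0, 0, 0.116], [0.042, 0, -0.0448, -0.0353, 0], [0.042, 0, -0.0448, -0.0353, 0], [0.042, 0, -0.0448, -0.0353, 0], [0.042, 0, -0.0448, -0.0353, 0], [0.042, 0, -0.0448, -0.0353, 0], [0.042, 0, -0.0448, -0.0353, 0], [0.042, 0, -0.0448, -0.0353, 0], [0.042, 0, -0.0448, -0.0353, 0], [0.042, 0, -0.0448, -0.0353, 0], [0.042, 0, -0.0448, -0.0353, 0]], force=25)

```text
clock: 1.6
tool_pos: [0.5204, -0.0428, 0.2385]
eef_rot: [-0.702, -0.08, 0.703, -0.08]
contact_force: [1.3, -0.4, -0.7]
opening: 0.478
```

Run:
```python
from h import *
st=r.get_state();print(st['clock'],st['tool_pos'],np.round(tool(st),3),st['opening'],np.round(st['q'],2))
snap('wrist','w1')
```

```text
1.6 [ 0.52044146 -0.0427527   0.23853122] [[-0.     0.225 -0.974]
 [-0.    -0.974 -0.225]
 [-1.     0.     0.   ]] 0.4782915594089393 [ 0.03  0.55 -0.06  1.88  0.05  0.71 -1.4 ]
```

View pics/w1.png

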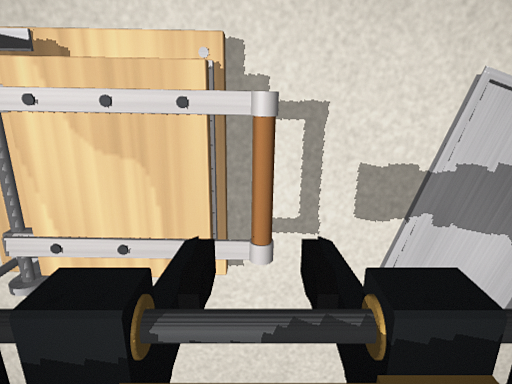

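Run:
```python
from h import *
st=r.get_state()
z=np.load('pics/w1.npz'); im=z['im'];P=pts('wrist',z['d'],st)
hsv=cv2.cvtColor(im,cv2.COLOR_RGB2HSV)
m=((hsv[...,0]<14)&(hsv[...,1]>130)&(hsv[...,2]>60)).astype(np.uint8)
m[:,:240]=0;m[:110]=0;m[246:]=0;m[:,285:]=0
E=[]
for v in range(120,240,4):
    u=np.nonzero(m[v])[0]; E.append(((u.min()+u.max())/2,v,u.max()-u.min()+1))
E=np.array(E);print(E[::6])
p=onplane('wrist',E[:,:2],.088,st)
d=p[-1]-p[0];print(p[0],p[-1],p.mean(0),np.degrees(np.arctan2(d[1],d[0]))%180)
q=onplane('wrist',[[264,116],[262,243]],.093,st);print('ends',q,q.mean(0),np.linalg.norm(q[0]-q[1]))
b=P[120:240,264];print('ztop',np.median(b,axis=0))
# straps: upper edges row line
q=onplane('wrist',[[30,100],[182,102],[56,248],[123,249]],.09,st);print(q)
T=tool(st); print('in tool',(p.mean(0)-st['tool_pos'])@T)
```

```text
[[263.  120.   21. ]
 [262.5 144.   20. ]
 [267.5 168.    2. ]
 [260.5 192.   16. ]
 [261.  216.   17. ]]
[ 0.57689219 -0.02302348  0.088     ] [ 0.46873437 -0.04843699  0.088     ] [ 0.52492586 -0.03633681  0.088     ] 13.222756204916863
ends [[ 0.58077452 -0.02290062  0.093     ]
 [ 0.46390088 -0.05011069  0.093     ]] [ 0.5223377  -0.03650566  0.093     ] 0.11999930966773638
ztop [ 0.52748268 -0.03614852  0.09884174]
[[0.54577471 0.17598664 0.09      ]
 [0.57523253 0.04836171 0.09      ]
 [0.40844735 0.14543167 0.09      ]
 [0.42328609 0.0809623  0.09      ]]
in tool [0.15065676 0.00498303 0.00128873]
```

Run:
```python
from h import *
s0=r.get_state();print(s0['clock'],s0['tool_pos'])
st=r.get_state();snap('wrist','w2')
z=np.load('pics/w2.npz'); im=z['im'];P=pts('wrist',z['d'],st)
hsv=cv2.cvtColor(im,cv2.COLOR_RGB2HSV)
m=((hsv[...,0]<16)&(hsv[...,1]>130)&(hsv[...,2]>60)).astype(np.uint8)
m[:,:240]=0;m[:110]=0;m[246:]=0;m[:,285:]=0
E=[]
for v in range(120,240,3):
    u=np.nonzero(m[v])[0]; 
    if len(u) and u.max()-u.min()>13:E.append(((u.min()+u.max())/2,v,u.max()-u.min()+1))
E=np.array(E);print(len(E),E[::6])
p=onplane('wrist',E[:,:2],.088,st)
k=np.polyfit(p[:,0],p[:,1],1);print('angle',np.degrees(np.arctan(k[0])),'y at x=.522',np.polyval(k,.522))
print(P[150:230:10,int(E[10,0])])
q=np.array([.522,np.polyval(k,.522),.088])
print('in tool',(q-st['tool_pos'])@tool(st))
```

```text
1.65 [ 0.52435502 -0.03229931  0.2386895 ]
38 [[275.  126.   19. ]
 [274.5 144.   20. ]
 [274.  162.   21. ]
 [273.5 180.   20. ]
 [273.  198.   21. ]
 [271.5 216.   20. ]
 [271.5 234.   20. ]]
angle 12.344474600802597 y at x=.522 -0.0462129042866308
[[ 0.55531982 -0.03812754  0.09931999]
 [ 0.54689794 -0.04028849  0.09988232]
 [ 0.53802507 -0.04262833  0.09894129]
 [ 0.52919468 -0.04491433  0.0990399 ]
 [ 0.52005572 -0.04730236  0.09860443]
 [ 0.51058087 -0.04979576  0.09772543]
 [ 0.50143221 -0.0521382   0.09845765]
 [ 0.49160499 -0.05471609  0.097746  ]]
in tool [0.15057159 0.01388515 0.00646975]
```

View pics/w2.png

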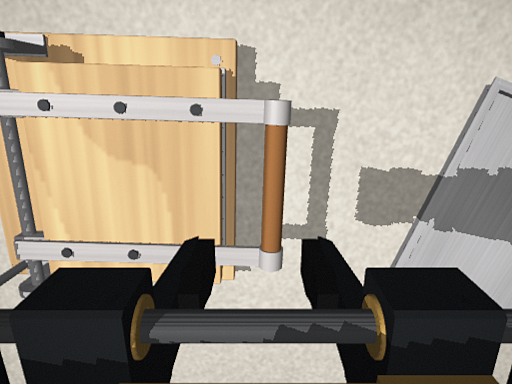

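Request:
arm_command(plan=[[0.042, 0, 0.0137, 0.004, 0], [0.042, 0.04, 0, 0, 0], [0.042, 0, 0, 0, 0], [0.042, 0, 0, 0, 0]])

```text
clock: 2.2
tool_pos: [0.5191, -0.0604, 0.1994]
eef_rot: [0.703, 0.079, -0.703, 0.079]
contact_force: [0.5, 0.0, 0.7]
opening: 0.477
```

Run:
```python
from h import *
st=r.get_state();print(st['clock'],st['tool_pos'],np.round(tool(st),3));snap('wrist','w3')
z=np.load('pics/w3.npz'); im=z['im']
hsv=cv2.cvtColor(im,cv2.COLOR_RGB2HSV)
m=((hsv[...,0]<16)&(hsv[...,1]>130)&(hsv[...,2]>60)).astype(np.uint8)
m[:,:235]=0;m[:90]=0;m[260:]=0;m[:,285:]=0
E=[]
for v in range(120,240,3):
    u=np.nonzero(m[v])[0]; 
    if len(u) and u.max()-u.min()>13:E.append(((u.min()+u.max())/2,v,u.max()-u.min()+1))
E=np.array(E);print(len(E),E[::6])
p=onplane('wrist',E[:,:2],.088,st)
k=np.polyfit(p[:,0],p[:,1],1);print('angle',np.degrees(np.arctan(k[0])),'y at x=.522',np.polyval(k,.522))
q=np.array([.522,np.polyval(k,.522),.088])
print('in tool',(q-st['tool_pos'])@tool(st))
```

```text
2.2 [ 0.51911702 -0.06044347  0.19942754] [[ 0.     0.222 -0.975]
 [-0.001 -0.975 -0.222]
 [-1.     0.001 -0.   ]]
40 [[244.  120.   19. ]
 [244.  138.   19. ]
 [244.  156.   19. ]
 [244.5 174.   20. ]
 [243.5 192.   18. ]
 [243.5 210.   18. ]
 [243.5 228.   18. ]]
angle 11.791526694112516 y at x=.522 -0.04802559845366501
in tool [ 0.11141933 -0.01154876 -0.00556507]
```

View pics/w3.png

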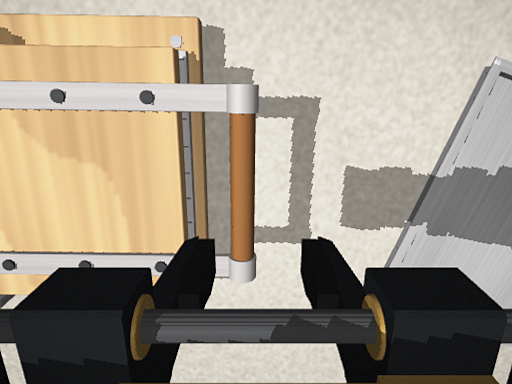

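Request:
arm_command(plan=[[0.042, 0, -0.0115, -0.003, 0], [0.042, 0.03, 0, 0, 0], [0.042, 0.03, 0, 0, 0], [0.042, 0.03, 0, 0, 0], [0.042, 0.025, 0, 0, 0], [0.042, 0.015, 0, 0, 0], [0.042, 0, 0, 0, 0], [0.042, 0, 0, 0, 0]])

```text
clock: 3.25
tool_pos: [0.5202, -0.0467, 0.0696]
eef_rot: [0.703, 0.08, -0.702, 0.08]
contact_force: [-0.4, 0.6, -1.0]
opening: 0.473
```

Run:
```python
from h import *
st=r.get_state();print(st['clock'],st['tool_pos'],st['contact_force']);snap('wrist','w4')
```

```text
3.25 [ 0.52022479 -0.04670239  0.06957107] [-0.43515255  0.56677842 -1.00478132]
```

View pics/w4.png

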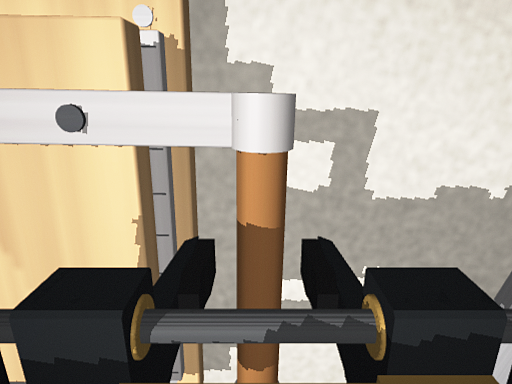

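Request:
arm_command(plan=[[0.015, 0, 0, 0, 0], [0.015, 0, 0, 0, 0], [0.015, 0, 0, 0, 0], [0.015, 0, 0, 0, 0]], force=25)

```text
clock: 3.8
tool_pos: [0.5199, -0.0474, 0.0691]
eef_rot: [0.703, 0.079, -0.702, 0.08]
contact_force: [0.4, -2.3, 4.9]
opening: 0.211
```

Run:
```python
from h import *
st=r.get_state();print(st['clock'],st['tool_pos'],st['contact_force'],st['opening']*.0881)
X=lambda t:-.245*np.cos(t)+.012*np.sin(t); Z=lambda t:.245*np.sin(t)+.012*np.cos(t)
th=np.r_[0,.03,np.arange(.1,1.91,.075)]
for a,b in zip(th[:-1],th[1:]): print('%.3f  dx %.4f dy %.4f'%(b,Z(a)-Z(b),X(a)-X(b)))
print(X(1.9)-X(0),Z(1.9)-Z(0))
```

```text
3.8 [ 0.51993024 -0.04744038  0.06913263] [ 0.35877766 -2.27780075  4.86283637] 0.018564162055101113
0.030  dx -0.0073 dy -0.0005
0.100  dx -0.0171 dy -0.0020
0.175  dx -0.0181 dy -0.0034
0.250  dx -0.0178 dy -0.0048
0.325  dx -0.0174 dy -0.0061
0.400  dx -0.0169 dy -0.0074
0.475  dx -0.0163 dy -0.0086
0.550  dx -0.0156 dy -0.0098
0.625  dx -0.0148 dy -0.0109
0.700  dx -0.0139 dy -0.0120
0.775  dx -0.0130 dy -0.0130
0.850  dx -0.0120 dy -0.0140
0.925  dx -0.0109 dy -0.0148
1.000  dx -0.0098 dy -0.0156
1.075  dx -0.0086 dy -0.0163
1.150  dx -0.0073 dy -0.0169
1.225  dx -0.0060 dy -0.0174
1.300  dx -0.0047 dy -0.0178
1.375  dx -0.0034 dy -0.0181
1.450  dx -0.0020 dy -0.0183
1.525  dx -0.0006 dy -0.0184
1.600  dx 0.0007 dy -0.0184
1.675  dx 0.0021 dy -0.0183
1.750  dx 0.0035 dy -0.0181
1.825  dx 0.0048 dy -0.0177
1.900  dx 0.0061 dy -0.0173
0.3355615449338073 0.2159640466810545
```

Request:
arm_command(plan=[[0.012, -0.0073, -0.0005, 0, 0], [0.012, -0.0171, -0.002, 0, 0], [0.012, -0.0181, -0.0034, 0, 0], [0.012, -0.0178, -0.0048, 0, 0], [0.012, -0.0174, -0.0061, 0, 0], [0.012, 0, 0, 0, 0]])

```text
clock: 4.55
tool_pos: [0.5161, -0.0295, 0.1479]
eef_rot: [0.703, 0.081, -0.702, 0.08]
contact_force: [1.7, 0.1, -4.4]
opening: 0.204
```

Run:
```python
from h import *
st=r.get_state();print(st['clock'],st['tool_pos'],st['contact_force'],st['opening']*.0881);snap('scene','s1')
```

```text
4.55 [ 0.51609836 -0.02948833  0.14787411] [ 1.73284026  0.05871827 -4.40973079] 0.017999070812397128
```

View pics/s1.png

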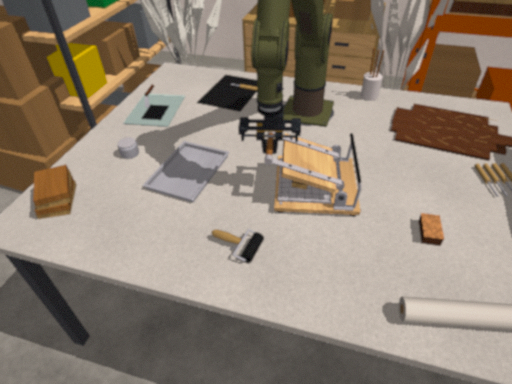

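Request:
arm_command(plan=[[0.012, -0.0169, -0.0074, 0, 0], [0.012, -0.0163, -0.0086, 0, 0], [0.012, -0.0156, -0.0098, 0, 0], [0.012, -0.0148, -0.0109, 0, 0], [0.012, -0.0139, -0.012, 0, 0], [0.012, -0.013, -0.013, 0, 0], [0.012, -0.012, -0.014, 0, 0], [0.012, -0.0109, -0.0148, 0, 0], [0.012, -0.0098, -0.0156, 0, 0], [0.012, -0.0086, -0.0163, 0, 0], [0.012, -0.0073, -0.0169, 0, 0], [0.012, 0, 0, 0, 0]])

```text
clock: 6.1
tool_pos: [0.4851, 0.1113, 0.284]
eef_rot: [0.703, 0.084, -0.701, 0.081]
contact_force: [12.2, 11.9, -31.9]
opening: 0.2
```

Run:
```python
from h import *
st=r.get_state();print(st['clock'],st['tool_pos'],st['contact_force'],st['opening']*.0881);snap('wrist','w5')
px=np.array([-.218,.976])
a=(st['tool_pos'][:2]-[.5199,-.0474])@px-.245; b=st['tool_pos'][2]-.0691+.012
print(a,b,np.hypot(a,b),np.hypot(.245,.012),np.pi-np.arctan2(b,a)-np.arctan2(.012,.245))
```

```text
6.1 [0.48506925 0.11130937 0.28401575] [ 12.2380445   11.91250534 -31.86467495] 0.017609407256809123
-0.08250655201018803 0.22691574603732095 0.24144996774546026 0.24529370150902774 1.1731170111798117
```

View pics/w5.png

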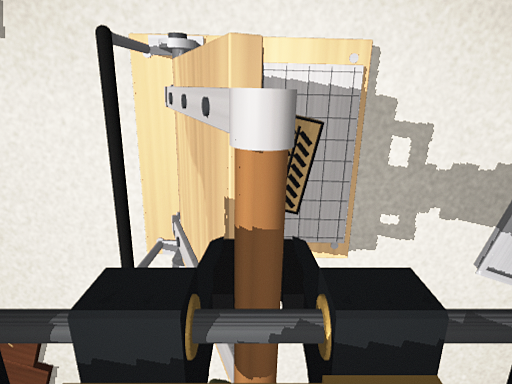

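Request:
arm_command(plan=[[0.012, 0.0015, -0.0007, -0.002, 0], [0.012, 0.0015, -0.0007, -0.002, 0], [0.012, 0, 0, 0, 0]])

```text
clock: 6.52
tool_pos: [0.486, 0.107, 0.2822]
eef_rot: [-0.701, -0.08, 0.704, -0.08]
contact_force: [-2.2, -0.8, -4.9]
opening: 0.199
```

Request:
arm_command(plan=[[0.012, -0.006, -0.0174, 0, 0], [0.012, -0.0047, -0.0178, 0, 0], [0.012, -0.0034, -0.0181, 0, 0], [0.012, 0, 0, 0, 0]])

```text
clock: 7.02
tool_pos: [0.4745, 0.1615, 0.2963]
eef_rot: [-0.702, -0.081, 0.703, -0.081]
contact_force: [-1.4, 0.1, -14.9]
opening: 0.205
```

Request:
arm_command(plan=[[0.012, -0.001, -0.0183, 0, 0], [0.012, 0.0003, -0.0184, 0, 0], [0.012, 0.001, -0.0184, 0, 0], [0.012, 0, 0, 0, 0]])

```text
clock: 7.52
tool_pos: [0.4633, 0.2154, 0.2963]
eef_rot: [0.703, 0.081, -0.702, 0.081]
contact_force: [-2.2, -2.9, -9.6]
opening: 0.199
```

Request:
arm_command(plan=[[0.012, 0.0025, -0.0183, 0, 0], [0.012, 0.0038, -0.0181, 0, 0], [0.012, 0.0036, -0.013, 0, 0], [0.012, 0, 0, 0, 0]])

```text
clock: 8.02
tool_pos: [0.4534, 0.2626, 0.2863]
eef_rot: [0.703, 0.081, -0.702, 0.08]
contact_force: [4.1, -1.5, -10.9]
opening: 0.197
```

Run:
```python
from h import *
st=r.get_state();print(st['clock'],st['tool_pos'],st['contact_force'],st['opening']*.0881);
px=np.array([-.218,.976])
a=(st['tool_pos'][:2]-[.5199,-.0474])@px-.245; b=st['tool_pos'][2]-.0691+.012+.004
print(a,b,np.hypot(a,b),np.pi-np.arctan2(b,a)-np.arctan2(.012,.245))
snap('scene','s2')
```

```text
8.025 [0.4533916  0.26262819 0.28627535] [  4.06621347  -1.52136828 -10.88006725] 0.017317708030082535
0.07208634921154478 0.23317534928003086 0.24406389584392274 1.8216865967529723
```

View pics/s2.png

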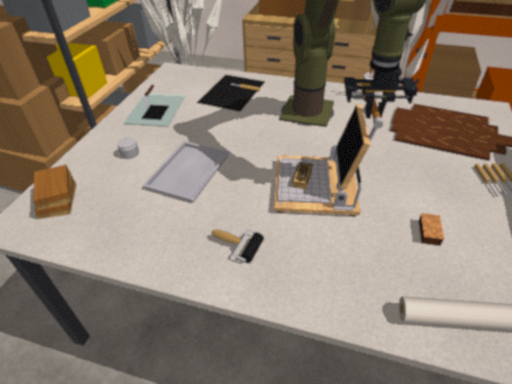

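Request:
arm_command(plan=[[0.012, 0.0025, -0.006, 0, 0], [0.012, 0.0025, -0.006, 0, 0], [0.012, 0, 0, 0, 0]])

```text
clock: 8.45
tool_pos: [0.4509, 0.2742, 0.2818]
eef_rot: [0.704, 0.081, -0.702, 0.08]
contact_force: [4.9, -1.1, -6.7]
opening: 0.194
```

Request:
arm_command(plan=[[0.012, 0.002, -0.005, 0, 0], [0.012, 0.001, -0.003, 0, 0], [0.012, 0, 0, 0, 0]])

```text
clock: 8.82
tool_pos: [0.4495, 0.2807, 0.279]
eef_rot: [0.704, 0.08, -0.702, 0.08]
contact_force: [5.4, -4.2, -5.2]
opening: 0.196
```

Request:
arm_command(plan=[[0.012, 0.001, -0.004, 0, 0], [0.012, 0, 0, 0, 0]])

```text
clock: 9.07
tool_pos: [0.4495, 0.2807, 0.2789]
eef_rot: [0.704, 0.077, -0.702, 0.08]
contact_force: [5.5, -12.0, 4.2]
opening: 0.192
```

Request:
arm_command(plan=[[0.022, 0, 0.001, 0, 0], [0.03, 0, 0.001, 0, 0], [0.042, 0, 0, 0, 0], [0.042, 0, 0, 0, 0], [0.042, -0.01, 0, 0, 0], [0.042, -0.03, 0, 0, 0], [0.042, -0.04, 0, 0, 0], [0.042, -0.02, 0, 0, 0], [0.042, 0, 0, 0, 0]])

```text
clock: 10.2
tool_pos: [0.4483, 0.2835, 0.3793]
eef_rot: [0.704, 0.081, -0.701, 0.079]
contact_force: [-0.0, 0.6, 0.5]
opening: 0.477
```

Run:
```python
from h import *
st=r.get_state();print(st['clock'],st['tool_pos'],st['contact_force'],st['opening']*.0881,np.round(tool(st),3));
snap('scene','s3');snap('top','t3')
z=np.load('pics/t3.npz')['im']
cv2.imwrite('pics/t3z.png',cv2.resize(z[180:290,150:370],None,fx=3.6,fy=3.6,interpolation=cv2.INTER_CUBIC)[:,:,::-1])
```

```text
10.2 [0.44828598 0.28349857 0.37928266] [-0.04634453  0.58601126  0.46330457] 0.0419818246839957 [[ 0.003  0.225 -0.974]
 [ 0.003 -0.974 -0.225]
 [-1.    -0.002 -0.004]]
```

View pics/s3.png

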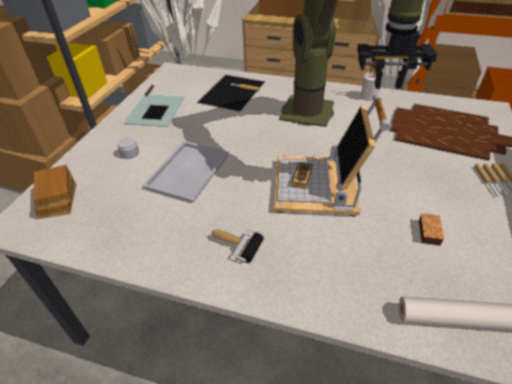

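View pics/t3z.png

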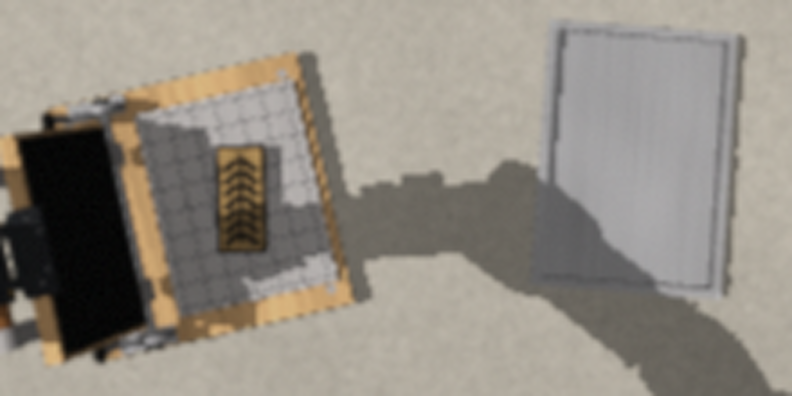

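Run:
```python
from h import *
uv=np.array([[217,147],[264,147],[267,250],[217,250]])/3.6+[150,180]
q=onplane('top',uv,.063);c=q.mean(0);print(q,c,np.linalg.norm(q-np.roll(q,1,0),axis=1))
px=np.array([-.216,.976]);h=np.array([.5205,-.0472])+.245*px
print('hinge',h,'block press x',(c[:2]-h)@px+.1)
st=r.get_state();print(st['tool_pos'],(c-st['tool_pos'])@tool(st))
```

```text
[[0.5433935  0.10252441 0.063     ]
 [0.54243401 0.0543175  0.063     ]
 [0.43737069 0.052987   0.063     ]
 [0.43837896 0.10406961 0.063     ]] [0.49039429 0.07847463 0.063     ] [0.1050259  0.04821646 0.10507174 0.05109256]
hinge [0.46758 0.19192] block press x -0.015650567885774735
[0.44714922 0.28264557 0.37694934] [0.31400487 0.20858632 0.00357593]
```

Request:
arm_command(plan=[[0.074, 0, 0.04, 0, 0], [0.074, 0, 0.052, 0.001, 0], [0.074, 0, 0.052, 0.001, 0], [0.074, 0, 0.052, 0.001, 0], [0.074, 0, 0.0125, 0.0005, 0.113], [0.074, 0.03, 0, 0, 0.114], [0.074, 0.05, 0, 0, 0], [0.074, 0.05, 0, 0, 0], [0.074, 0.03, 0, 0, 0], [0.074, 0, 0, 0, 0], [0.074, 0, 0, 0, 0]])

```text
clock: 11.68
tool_pos: [0.4915, 0.0789, 0.2179]
eef_rot: [0.707, -0.0, -0.707, -0.0]
contact_force: [0.4, 0.6, 0.4]
opening: 0.841
```

Run:
```python
from h import *
st=r.get_state();print(st['clock'],st['tool_pos'],st['contact_force'],st['opening']*.0881,np.round(tool(st),3));
snap('wrist','w6');s=r.get_state();print(s['tool_pos'])
```

```text
11.675 [0.4914553  0.07885379 0.21793574] [0.43911639 0.64200367 0.39117119] 0.07410591426191392 [[ 0.001 -0.    -1.   ]
 [ 0.    -1.     0.   ]
 [-1.    -0.    -0.001]]
[0.49182872 0.07891029 0.21841333]
```

View pics/w6.png

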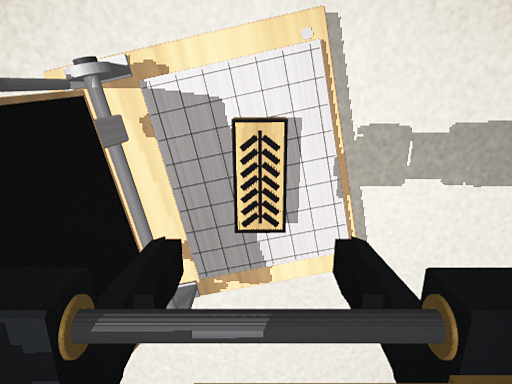

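Run:
```python
from h import *
st=r.get_state()
uv=np.array([[232,118],[288,118],[286,232],[235,232]])
q=onplane('wrist',uv,.063,st);c=q.mean(0);print(q,c,np.linalg.norm(q-np.roll(q,1,0),axis=1))
print((c-st['tool_pos'])@tool(st))
m=(q[0]+q[1]-q[2]-q[3])[:2];print('yaw',np.degrees(np.arctan2(m[1],m[0])))
```

```text
[[0.54571277 0.10242139 0.063     ]
 [0.54571339 0.05258944 0.063     ]
 [0.43529828 0.05156742 0.063     ]
 [0.43527727 0.10202544 0.063     ]] [0.49050043 0.07715092 0.063     ] [0.1104362  0.04983196 0.11041984 0.05045803]
[0.15540977 0.00181754 0.0016314 ]
yaw 0.36786192303713533
```

Request:
arm_command(plan=[[0.074, 0.03, 0.0018, 0.001, 0], [0.074, 0.04, 0, 0, 0], [0.074, 0.04, 0, 0, 0], [0.074, 0.03, 0, 0, 0], [0.074, 0.02, 0, 0, 0], [0.074, 0.01, 0, 0, 0], [0.074, 0.0045, 0, 0, 0], [0.074, 0, 0, 0, 0], [0.06, 0, 0, 0, 0], [0.04, 0, 0, 0, 0], [0.04, 0, 0, 0, 0], [0.04, 0, 0, 0, 0]], force=20)

```text
clock: 13.22
tool_pos: [0.4903, 0.077, 0.0433]
eef_rot: [0.707, -0.0, -0.707, -0.0]
contact_force: [-0.7, -0.9, 4.7]
opening: 0.566
```

Run:
```python
from h import *
st=r.get_state();print(st['clock'],st['tool_pos'],st['contact_force'],st['opening']*.0881);
snap('wrist','w7')
```

```text
13.225 [0.49030792 0.07700234 0.04326191] [-0.707783   -0.86848948  4.6671519 ] 0.04989553877858595
```

View pics/w7.png

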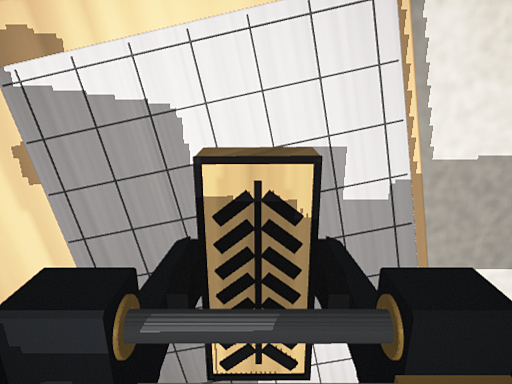

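Request:
arm_command(plan=[[0.04, -0.02, 0, 0, 0], [0.04, -0.035, 0, 0, 0], [0.04, -0.035, 0, 0, 0], [0.04, -0.015, 0.02, 0, 0], [0.04, 0, 0.04, -0.004, 0], [0.04, 0, 0.05, -0.005, 0], [0.04, 0, 0.05, -0.005, 0], [0.04, 0, 0.05, -0.005, 0], [0.04, 0, 0.05, -0.005, 0], [0.04, 0, 0.05, -0.005, 0], [0.04, 0, 0.05, -0.004, 0], [0.04, 0, 0.033, 0, 0]])

```text
clock: 14.78
tool_pos: [0.5222, -0.3191, 0.1475]
eef_rot: [-0.707, 0.001, 0.707, 0.001]
contact_force: [-0.2, -0.5, -0.7]
opening: 0.566
```

Request:
arm_command(plan=[[0.04, 0, 0.02, 0, 0], [0.04, 0, 0, 0, 0], [0.04, 0, 0, 0, 0]])

```text
clock: 15.15
tool_pos: [0.5234, -0.3336, 0.1477]
eef_rot: [-0.707, -0.002, 0.707, -0.0]
contact_force: [-0.0, 0.2, -1.2]
opening: 0.568
```

Run:
```python
from h import *
st=r.get_state();print(st['clock'],st['tool_pos'],st['contact_force'],st['opening']*.0881);
snap('wrist','w8')
snap('scene','s8')
```

```text
15.15 [ 0.52338606 -0.33356675  0.14770621] [-0.00798572  0.18043962 -1.22424906] 0.05005035907447017
```

View pics/w8.png

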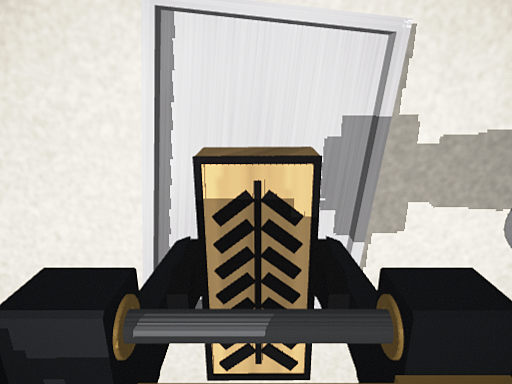

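View pics/s8.png

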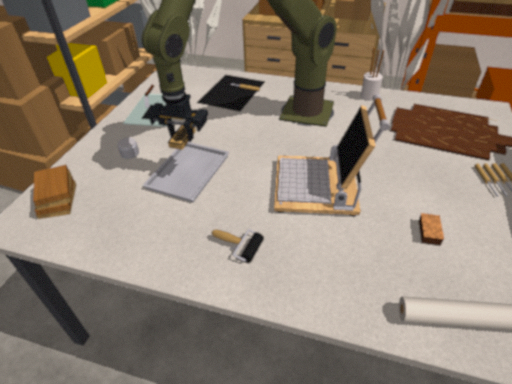

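Request:
arm_command(plan=[[0.04, 0.03, 0, 0, 0], [0.04, 0.04, 0, 0, 0], [0.04, 0.03, 0, 0, 0], [0.04, 0.02, 0, 0, 0], [0.04, 0.01, 0, 0, 0], [0.04, 0.004, 0, 0, 0], [0.04, 0, 0, 0, 0], [0.04, 0, 0, 0, 0]])

```text
clock: 16.25
tool_pos: [0.5235, -0.3364, 0.0148]
eef_rot: [0.708, -0.0, -0.707, 0.0]
contact_force: [-0.1, -0.1, -0.8]
opening: 0.563
```

Request:
arm_command(plan=[[0.04, 0.002, 0, 0, 0], [0.04, 0.0015, 0, 0, 0], [0.04, 0, 0, 0, 0], [0.04, 0, 0, 0, 0]])

```text
clock: 16.75
tool_pos: [0.523, -0.336, 0.0104]
eef_rot: [0.707, -0.0, -0.707, -0.0]
contact_force: [-0.0, 0.4, -0.9]
opening: 0.568
```

Request:
arm_command(plan=[[0.04, 0.0015, 0, 0, 0], [0.04, 0.0015, 0, 0, 0], [0.04, 0, 0, 0, 0], [0.04, 0, 0, 0, 0]])

```text
clock: 17.25
tool_pos: [0.523, -0.336, 0.0074]
eef_rot: [-0.707, 0.0, 0.707, 0.0]
contact_force: [-0.7, -0.2, -0.6]
opening: 0.571
```

Request:
arm_command(plan=[[0.04, 0.001, 0, 0, 0], [0.04, 0, 0, 0, 0], [0.04, 0, 0, 0, 0]])

```text
clock: 17.62
tool_pos: [0.523, -0.336, 0.0073]
eef_rot: [0.707, -0.0, -0.707, -0.0]
contact_force: [-2.5, 1.8, 6.7]
opening: 0.566
```

Request:
arm_command(plan=[[0.055, 0, 0, 0, 0], [0.065, 0, 0, 0, 0], [0.072, 0, 0, 0, 0], [0.072, 0, 0, 0, 0], [0.072, -0.01, 0, 0, 0], [0.072, -0.03, 0, 0, 0], [0.072, -0.05, 0, 0, 0], [0.072, -0.05, 0, 0, 0], [0.072, -0.04, 0, 0, 0], [0.072, 0, 0, 0, 0], [0.072, 0, 0, 0, 0]])

```text
clock: 19.0
tool_pos: [0.5225, -0.3357, 0.1862]
eef_rot: [-0.707, -0.0, 0.707, 0.0]
contact_force: [-0.8, -0.5, -0.1]
opening: 0.818
```

Run:
```python
from h import *
st=r.get_state();print(st['clock'],st['tool_pos'],st['contact_force'],st['opening']*.0881);
im,d=snap('wrist','w9')
P=pts('wrist',d,st)
snap('scene','s9')
```

```text
19.0 [ 0.52245959 -0.33574649  0.18624749] [-0.75337239 -0.46229285 -0.08206642] 0.07202481649222221
```

View pics/w9.png

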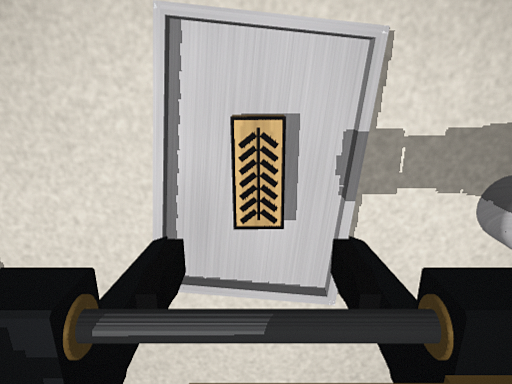

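View pics/s9.png

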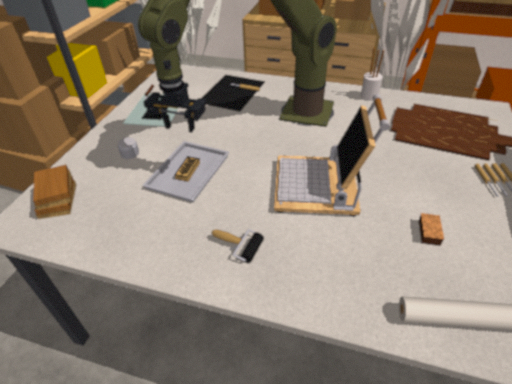

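The block lies flat near the middle of the tray at wrist pixel (258, 172), inked face up. The platen stands open, and the brayer, sanding block and tin look unmoved.

Run:
```python
from h import *
d=np.load('pics/w9.npz')['d'];st=r.get_state();P=pts('wrist',d,st)
b=P[122:224:2,238:280:2].reshape(-1,3);A=np.c_[b[:,:2],np.ones(len(b))];k=np.linalg.lstsq(A,b[:,2],rcond=None)[0]
print('top',b.mean(0),'slope',k[:2]);print('floor',P[150:200:10,200].round(4)[:,2])
print(r.finish_job())
```

```text
top [ 0.52470077 -0.33498457  0.02783622] slope [ 0.17803386 -0.00885363]
floor [0.0039 0.0044 0.0044 0.0036 0.003 ]
the job is handed in; nothing more can be done
None
```

Run:
```python
from h import *
d=np.load('pics/w9.npz')['d'];st=r.get_state();P=pts('wrist',d,st)
for v in range(116,230,8): print(v,np.median(P[v,238:280],axis=0).round(4), np.median(P[v,190:225],axis=0).round(4)[2])
```

```text
the job is handed in; nothing more can be done
```

Run:
```python
import numpy as np
d=np.load('pics/w9.npz')['d']
# tool: x down, y=-Y, z=-X ; world z = .18625 - tool_x
fy,cy=332.879,192.867
v=np.arange(384)[:,None]; tx=-.30162*(v-cy)/fy*d+.953427*d-.146995
z=.18625-tx
for r_ in range(118,230,8): print(r_,np.median(z[r_,240:278]).round(4),np.median(z[r_,195:225]).round(4))
```

```text
118 0.0281 0.0049
126 0.0262 0.0047
134 0.0269 0.0046
142 0.0273 0.0046
150 0.0275 0.0049
158 0.0267 0.0049
166 0.0274 0.0049
174 0.027 0.0048
182 0.0272 0.0048
190 0.0274 0.0052
198 0.0271 0.0047
206 0.0269 0.005
214 0.0272 0.0049
222 0.0262 0.0048
```

I handed the job in after about 19 of the 61 s. The platen is open on its rest, and the block lies flat near the middle of the clean-up tray, inked face up. `finish_job` gives no verdict, so I only have my own checks to go on.

- **Platen:** I pinched the handle and eased the platen over at a planned 0.6 rad/s. I stopped when the hand's position no longer changed and the force on it rose to about 12 N, which I took as the rest. It stayed open after release and still stood open in the last scene picture. I never read the hinge speed directly.
- **Pull on the swing:** Midway the measured force reached about 34 N downward and sideways, because my arc was a few millimetres too wide. I corrected the path and it dropped to about 5 N before I went on.
- **Block:** I lifted it out, lowered it until the tool felt about 7 N from the tray floor, then released it. The last picture shows its centre close to the tray's.
- **Flatness check that disagreed:** My plane fit gave a slope of 0.18 along one axis, and I handed in before seeing that number. Rechecking the same depth picture row by row, the block's top is level at 26–28 mm, against 27 mm expected. The floor reads about 5 mm, against 4 mm expected. I take the slope to be a few bad depth points.
- **Bystanders:** The brayer, sanding block and ink tin look unmoved in the pictures, but I did not measure them.

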